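# Zero the droop dial and hold the oven shelf out at the mark

## Robot

A 6-joint arm with a two-finger parallel gripper is mounted at the origin on the work surface. World frame = base frame: x ahead of the robot, y to its left, z up, the work surface at z = 0. Lengths are in mm, angles in rad, forces in N, time in s.
With the tool pointing down it reaches from about 325 to 850 mm from the base axis. Payload 4.4 kg.
Tool frame: the origin (TCP) lies at the very end of the fingers, on their centre line; the grasp point (between the pads) lies 19 mm behind it; z points along the fingers, y is the line along which they close (so a half turn about z gives the same grasp; the last joint's range is limited). The gripper opens to 94 mm and grips with 3 to 60 N. Pads are 16 mm wide; open, the fingers measure 119 mm over their backs; the gripper's body (75 mm by 177 mm) begins 78 mm behind the grasp point.
Start: joints at [0.95, 0.207, 1.542, -0, 1.393, -0.15], TCP at [260.829, 512.441, 205.447] pointing down, gripper open.
Joint ranges: [-2.73, 2.73], [-0.86, 2.22], [0.23, 2.46], [-1.11, 4.25], [0.08, 2.63], [-2.82, 2.82]. Speed limits (rad/s): [2.79, 2.79, 3.14, 3.14, 3.14, 3.14].

## Interface

Orientations are given as a rotation vector (axis times angle).
In Python, from workcell import sensors, viewer, ctrl gives the robot as it stands.
- The arm moves only by the tool apply_moves, never from a script. Its argument "deltas" is a list of rows, each a list of 2 entries, a list of its own where there are three numbers: the shift along the tool's x, y, z in m, then the turn, a rotation vector about the tool's x, y, z in degrees. In form: [[[dx, dy, dz], [ax, ay, az]], ...]. A call has 1 to 20 rows; each row is the pose to reach, as a shift and turn from the pose commanded when the call began, along the tool's axes at that moment; what a row does not reach only later rows make up. A row lasts 1/10 s, in which the tool goes at most 50 mm and 8.59 degrees, less where a joint would pass 70% of its speed; a pose out of reach is approached as far as the arm can. A call with a gripper value outside its range is refused whole. "jaw" is the finger opening in m, from 0 to 0.094, set as the call begins (left out, the last holds). The fingers move at their own pace and stop on an object; "grip_force" is the grip in N (left out, the last holds). Time passes only in rows, so rows that repeat a pose let the fingers close. It gives the time, the measured TCP pose, the force, the opening and the grip force at its end, in the units of the state.
- sensors.get_obs(): the state, without advancing time (a new reading comes with each control period).
- viewer.capture(name): name is "side" or "top" or "wrist"; returns the picture (480x640x3 uint8, red, green, blue); there is no depth.
- viewer.calibration(name): a dict with "vfov" (degrees; the focal length in pixels is half the picture's height over the tangent of half this angle, whatever the lens; pixels are square), "cx", "cy" (the principal point, pixels), "R" (3x3) and "t" (3): a world point X has camera coordinates R X + t; the wrist camera has in their place "hand_eye" (4x4, takes a point from camera to tool coordinates, whose origin is the TCP and whose axes are the flange's). Camera axes: x right, y down, z forward; pixel columns grow to the right and rows downward; lengths in mm; the calibration is good to about 2 mm. A picture is of the moment at which its call begins: read the wrist's pose just before it. calibration takes no time and is no camera call.
- ctrl.close_job(): hands the job in; it is judged then, once.
The state is a dict: "time_s": time; "joint_pos": joint angles; "joint_vel": joint speeds; "joint_efforts": joint torques, N m; "ee_pos": TCP position; "orientation": TCP orientation; "ft_force": force on the tool from outside, world axes, zero at the start; "wrist_torque": the same for the moment, N m; "opening": finger opening in mm; "finger_force": force on a finger pad.
Only numpy, scipy, OpenCV 4.12 (cv2) and the standard library are available. Lean on these libraries where they do the work, as an engineer would, in place of code of your own. Each camera call takes 0.05 s, during which the arm holds its last target. There are 200 camera calls.

## Task

Get the oven shelf plate ready for its droop test: first turn the dial's reset knob back until its pointer is fully home against the zero stop, then slide the plate straight out over the edge of the grey block, flat on the block, until its outer edge is right under the bar of the measuring bridge. At that reach the plate would tip off, so finish while still holding its grip end: keep it level, square to the block and still, and do not let go. Do not lift the plate off the block, let it tip or touch the bridge with it, and do not disturb the beaker, jar and crucible.

Things in the scene. Friction and masses are not known exactly. Their poses are not given: they have to be found in the camera images.
- block: Fixed grey support block, 260 (its x) x 160 (y) x 70 mm high, standing on the bench. Origin: centre of its underside. Its +x axis is the outward direction in which the plate must slide (roughly world -y, up to 0.2 rad either way).
- block_edge (a point): Middle of the block's outer top edge: 130 mm along the block's +x from its centre, 70 mm above the bench; axes as the block's.
- plate: Loose perforated aluminium oven shelf plate, 300 (its x) x 120 (y) x 6 mm, 0.4 to 0.75 kg, flat on the block, turned up to 0.06 rad and 6 mm off the block's centre line; origin: centre of its underside. Its +x end starts 40 to 90 mm beyond the block's edge; it tips from about 160 mm unless its inner (-x) end is held, where a black square grip stands up.
- plate_end (a point): Middle of the plate's outer (+x) end edge, at its top face: 150 mm from the plate's centre, 6 mm above its underside; axes as the plate's.
- plate_grip (a point): On the axis of the plate's upright black grip, 24 mm above the plate's top. The grip is 30 x 30 mm square in plan (faces parallel to the plate's sides) and rises 40 mm above the plate's top; its axis is on the plate's centre line, 125 mm inward of the plate's centre, 275 mm from the outer end edge. Axes as the plate's.
- bridge: Fixed steel bridge beyond the block's outer edge across the plate's path, axes parallel to the block's: base 50 x 240 x 10 mm, two 12 mm posts 100 mm to either side of the path, 102 mm tall, joined by a straight bar 4 mm thick, its underside 96 mm above the bench, 20 mm above the plate's top. A feeler in the middle ends 42 mm above the bench. Origin: centre of the base's underside.
- mark (a point): Middle of the underside of the bridge's bar, 172 to 200 mm outward of block_edge and 96 mm above the bench; axes as the block's. The plate's outer end edge must stop right below the bar.
- dial: Fixed round droop dial lying face up, 132 mm diameter, face 40 mm above the bench. Origin: centre of its underside; the zero tick lies on its +x axis, and a small steel stop pin stands there at the rim, 8 mm tall.
- reset_knob (a joint): Angle of the reset knob and its drag pointer in rad: 0 with the pointer on the zero tick against the stop, growing clockwise seen from above, up to 2.3. Starts between 0.6 and 1.3, so it must be turned counterclockwise seen from above. Stays where it is left (friction 0.04 N m), hard stop at 0.
- knob_grip (a point): On the axis of the reset knob, 67.5 mm above the bench. The knob is an upright black bar 46 x 12 mm in plan, long axis along this point's x (which points along the pointer), rising from 46 to 80 mm above the bench; a 2 mm thick pointer runs from it just over the face, to 54 mm from the axis.
- beaker: Glass beaker, 64 mm diameter, 85 mm tall, to be left alone. Origin: centre of its underside.
- jar: Amber jar with a plain pale lid, 60 mm diameter, 100 mm tall, to be left alone. Origin: centre of its underside.
- crucible: White ceramic bowl-shaped crucible, 70 mm diameter, 50 mm tall, to be left alone. Origin: centre of its underside.
Mind the look-alikes: they are no part of the job. What is shaped like the bridge but pink or yellow is not meant.

How it is judged:
By the outcome, as a careful person would: the job done as asked, in the order asked, and still so for the second after the job is handed in, while the arm keeps its last pose, push and grip.
It also fails if it takes over 45 s, if anything falls off the work surface, if the arm or the gripper's body presses on something with over 40 N, if the wrist force passes 120 N, or if a joint passes its speed limit or range.

## Working session

There is one attempt and no reset: what is moved stays moved. The work goes in short steps, Python scripts to look and compute and a tool call to move; the robot and the scene stay as the last step left them, time stands still between calls to the robot, and variables do not carry over. Pictures are saved under pics/ and viewed, at most 10 in all, crops included, and the job is handed in when it is done.

Besides the shell and the picture viewer there is one more tool, called after ">>>" as name(argument=value, ...), one argument or row to a line, values as JSON. apply_moves: Moves the arm, as the interface text tells. Its arguments: {"type":"object","properties":{"deltas":{"type":"array","items":{"type":"array"}},"jaw":{"type":"number"},"grip_force":{"type":"number"}},"required":["deltas"]}

```bash
mkdir -p pics; ls; python3 - <<'E'
from workcell import sensors, viewer, ctrl
import cv2, numpy as np
np.set_printoptions(precision=4,suppress=True)
o=sensors.get_obs(); print(o)
for n in ["side","top","wrist"]:
    im=viewer.capture(n); cv2.imwrite(f"pics/{n}0.png",im[:,:,::-1]); print(n,viewer.calibration(n))
E
```

```text
pics
{'time_s': 0.0, 'joint_pos': array([ 0.9495,  0.2074,  1.5429,  0.    ,  1.3935, -0.1505]), 'joint_vel': array([-0.0011, -0.0008, -0.0005,  0.0002, -0.0001, -0.001 ]), 'joint_efforts': array([  0.0004, -37.0874, -28.1416,   0.0697,   0.0361,  -0.0002]), 'ee_pos': array([260.3591, 511.8018, 204.3111]), 'orientation': array([-0.7325, -3.0541,  0.0032]), 'ft_force': array([ 0.449 ,  0.1359, -0.0415]), 'wrist_torque': array([-0.0023,  0.0098,  0.0143]), 'finger_force': 0.0, 'opening': 93.70236308871706}
side {'vfov': 55.49441287221777, 'cx': 332.4593534524609, 'cy': 234.69427297014775, 'R': array([[ 0.9637, -0.2671, -0.0018],
       [-0.1957, -0.7013, -0.6855],
       [ 0.1819,  0.661 , -0.7281]]), 't': array([-544.8227,   63.7959, 1126.8149])}
top {'vfov': 56.12450798795826, 'cx': 319.75531392050647, 'cy': 237.19170576748326, 'R': array([[ 0.0266, -0.9994,  0.0222],
       [-0.9958, -0.0284, -0.0874],
       [ 0.088 , -0.0197, -0.9959]]), 't': array([-196.4635,  548.8573, 1217.5169])}
wrist {'vfov': 58.10244744791078, 'cx': 317.5620033256458, 'cy': 237.9807230173587, 'hand_eye': array([[  -0.0004,   -0.9737,   -0.228 ,   64.3928],
       [   1.    ,   -0.0003,   -0.0004,   -0.5883],
       [   0.0004,   -0.228 ,    0.9737, -178.7361],
       [   0.    ,    0.    ,    0.    ,    1.    ]])}
```

View pics/top0.png

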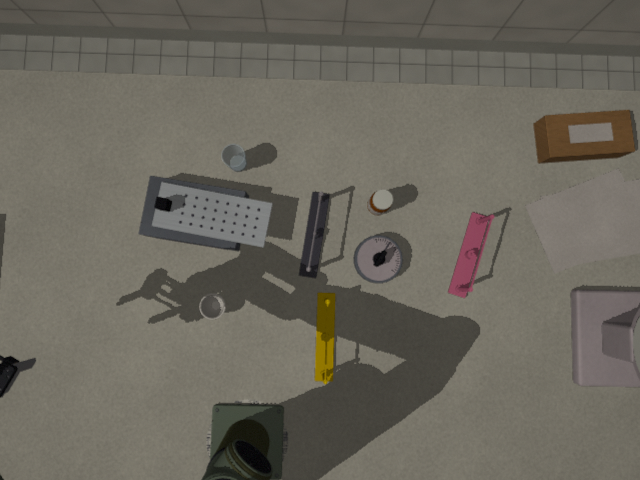

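View pics/side0.png

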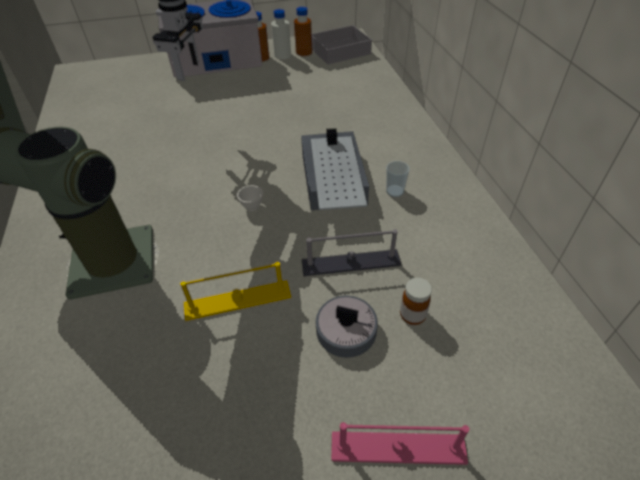

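The top view shows the plate (150–270, 180–245) with its grip at (163,204), the grey bridge at (315,235), and the dial at (379,259). The beaker is at (235,157), the jar at (381,200) and the crucible at (212,305). The pink and yellow bridges are the decoys.

```bash
cat > h.py <<'E'
import numpy as np, cv2
from scipy.spatial.transform import Rotation as Ro
from workcell import sensors, viewer
np.set_printoptions(precision=4,suppress=True)
def cam(n, obs=None):
    c=viewer.calibration(n); f=240/np.tan(np.radians(c["vfov"]/2))
    K=np.array([[f,0,c["cx"]],[0,f,c["cy"]],[0,0,1]])
    if n=="wrist":
        T=np.eye(4); T[:3,:3]=Ro.from_rotvec(obs["orientation"]).as_matrix(); T[:3,3]=obs["ee_pos"]
        W=np.linalg.inv(T@np.array(c["hand_eye"])); return K,W[:3,:3],W[:3,3]
    return K,np.array(c["R"]),np.array(c["t"])
def back(C,uv,z):
    K,R,t=C; d=R.T@np.linalg.inv(K)@np.array([uv[0],uv[1],1.]); o=-R.T@t
    return o+d*(z-o[2])/d[2]
def proj(C,X):
    K,R,t=C; p=K@(R@np.asarray(X,float)+t); return p[:2]/p[2]
def move(obs,pos,yaw=None):
    """tool-frame shift to pos (mm) ; print in m"""
    Rm=Ro.from_rotvec(obs["orientation"]).as_matrix(); return Rm.T@(np.array(pos)-obs["ee_pos"])/1000
E
python3 - <<'E'
from h import *
C=cam("top")
for n,uv,z in [("grip",(163,204),116),("plate c1",(161,182),76),("c2 out",(272,202),76),("c3",(265,246),76),("c4",(152,229),76),("dial",(379,259),40),("knob",(380,258),80),("bar1",(321,193),96),("bar2",(309,272),96),("jar",(381,200),100),("beaker",(235,157),85),("cru",(212,305),50)]:
    print(n,back(C,uv,z))
R=Ro.from_rotvec(sensors.get_obs()["orientation"]).as_matrix();print(R)
im=cv2.imread("pics/top0.png"); cr=im[215:300,335:425]; cv2.imwrite("pics/d0.png",cv2.resize(cr,None,fx=6,fy=6,interpolation=cv2.INTER_CUBIC))
E
```

```text
grip [619.9227 223.8772 116.    ]
plate c1 [684.9059 245.7612  76.    ]
c2 out [640.099  -50.5969  76.    ]
c3 [522.2044 -36.3718  76.    ]
c4 [558.7083 262.0939  76.    ]
dial [ 497.7485 -344.1944   40.    ]
knob [ 498.725  -340.6795   80.    ]
bar1 [ 664.6132 -180.0555   96.    ]
bar2 [ 456.7008 -154.4563   96.    ]
jar [ 650.1028 -337.9467  100.    ]
beaker [756.6491  51.18    85.    ]
cru [362.7622 101.0058  50.    ]
[[-0.8912  0.4536 -0.001 ]
 [ 0.4536  0.8912 -0.0015]
 [ 0.0002 -0.0017 -1.    ]]
```

View pics/d0.png

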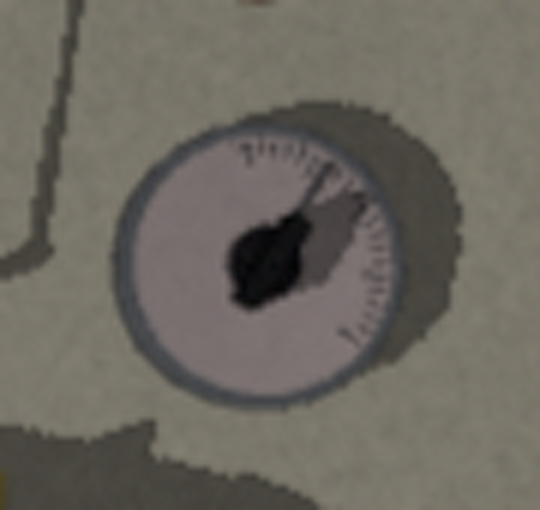

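Pointer at roughly -0.52 rad world, zero tick (245,155 in crop) at about +0.2, so ≈0.7 rad CCW is needed. The current tool yaw already matches the knob, so I'll go above the dial.

>>> apply_moves(
  deltas=[
    [[-0.6,-0.655,0],[0,0,0]],
    [[-0.6,-0.655,0],[0,0,0]],
    [[-0.6,-0.655,0],[0,0,0]],
    [[-0.6,-0.655,0],[0,0,0]],
    [[-0.6,-0.655,0],[0,0,0]],
    [[-0.6,-0.655,0],[0,0,0]],
    [[-0.6,-0.655,0],[0,0,0]],
    [[-0.6,-0.655,0],[0,0,0]],
    [[-0.6,-0.655,0],[0,0,0]],
    [[-0.6,-0.655,0],[0,0,0]],
    [[-0.6,-0.655,0],[0,0,0]],
    [[-0.6,-0.655,0],[0,0,0]],
    [[-0.6,-0.655,0],[0,0,0]],
    [[-0.6,-0.655,0],[0,0,0]],
    [[-0.6,-0.655,0],[0,0,0]],
    [[-0.6,-0.655,0],[0,0,0]],
    [[-0.6,-0.655,0],[0,0,0]],
    [[-0.6,-0.655,0],[0,0,0]],
    [[-0.6,-0.655,0],[0,0,0]],
    [[-0.6,-0.655,0],[0,0,0]],
  ],
  jaw=0.094,
  grip_force=30,
)

```text
time_s: 2.15
ee_pos: [497.9, -343.6, 204.4]
orientation: [-0.735, -3.053, -0.002]
ft_force: [-0.3, -0.4, 0.2]
opening: 94.1
finger_force: 0.0
```

```bash
python3 - <<'E'
from h import *
o=sensors.get_obs(); print(o["time_s"],o["ee_pos"],o["orientation"],o["joint_pos"],o["ft_force"])
im=viewer.capture("wrist"); cv2.imwrite("pics/w1.png",im[:,:,::-1]); C=cam("wrist",o)
print(proj(C,[498,-343,40]))
E
```

```text
2.15 [ 497.9215 -343.6295  204.3884] [-0.7345 -3.0527 -0.0023] [-0.7473  0.2718  1.4637  0.0004  1.4083 -1.8459] [-0.3173 -0.3949  0.1795]
[319.0098 218.8913]
```

View pics/w1.png

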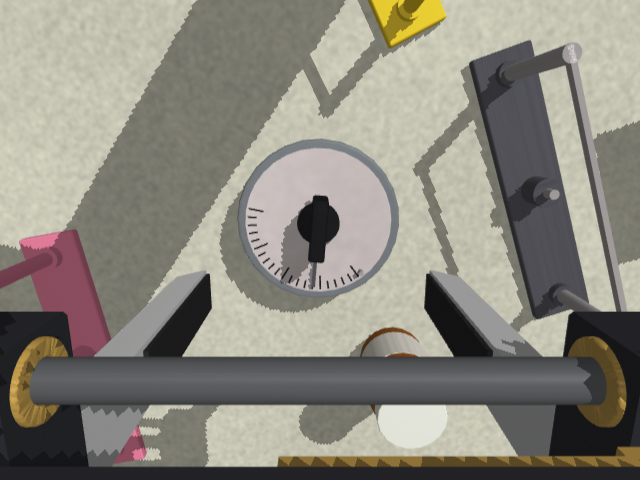

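The wrist view shows the dial centred at (319,218). The knob bar runs from (320,197) to (316,262), the pointer tip is at about (314,287), and the zero tick is at about (355,271).

```bash
python3 - <<'E'
from h import *
o=sensors.get_obs(); C=cam("wrist",o)
im=cv2.imread("pics/w1.png"); 
cv2.imwrite("pics/w1c.png",cv2.resize(im[135:300,235:405],None,fx=3.5,fy=3.5,interpolation=cv2.INTER_CUBIC))
c=back(C,(318.5,218),40); print("dial",c)
a=back(C,(320,197),80);b=back(C,(316,262),80); print(a,b,np.hypot(*(b-a)[:2]),(a+b)/2,np.arctan2(*(b-a)[1::-1]))
for uv in [(314,287),(355,271)]:
    p=back(C,uv,47)-c; print(p,np.hypot(*p[:2]),np.arctan2(p[1],p[0]))
print(Ro.from_rotvec(o["orientation"]).as_matrix())
E
```

```text
dial [ 497.2752 -342.1212   40.    ]
[ 477.7334 -331.1067   80.    ] [ 518.9385 -355.322    80.    ] 47.79372404583544 [ 498.3359 -343.2143   80.    ] -0.5313091912694223
[ 48.46   -28.8397   7.    ] 56.3924044564839 -0.5368264298987384
[51.4     7.1575  7.    ] 51.895960734402244 0.13836035900081384
[[-0.8911  0.4538 -0.0012]
 [ 0.4538  0.8911  0.0017]
 [ 0.0018  0.001  -1.    ]]
```

View pics/w1c.png

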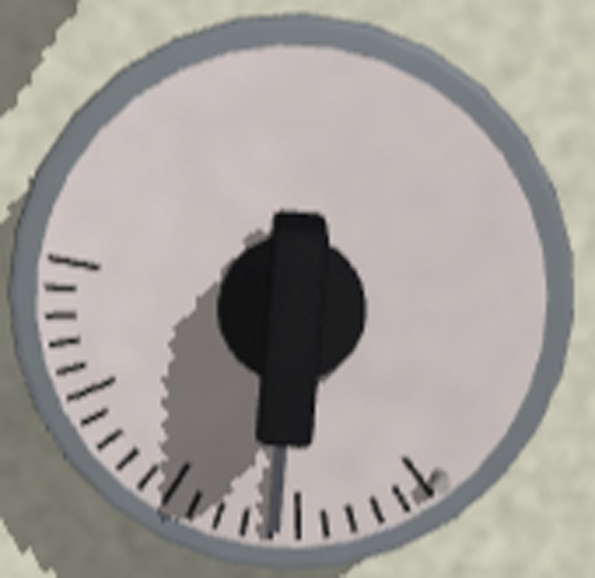

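>>> apply_moves(
  deltas=[
    [[0,0,0.05],[0,0,3.5]],
    [[0,0,0.1],[0,0,3.5]],
    [[0,0,0.135],[0,0,3.5]],
    [[0,0,0.154],[0,0,3.5]],
    [[0,0,0.154],[0,0,3.5]],
    [[0,0,0.154],[0,0,3.5]],
  ],
)

```text
time_s: 2.8
ee_pos: [498.7, -342.4, 52.2]
orientation: [0.823, 3.032, 0.0]
ft_force: [0.6, -0.7, 0.4]
opening: 94.1
finger_force: 0.0
```

>>> apply_moves(
  deltas=[
    [[0,0,0],[0,0,0]],
    [[0,0,0],[0,0,0]],
    [[0,0,0],[0,0,0]],
    [[0,0,0],[0,0,0]],
    [[0,0,0],[0,0,0]],
    [[0,0,0],[0,0,0]],
    [[0,0,0],[0,0,0]],
    [[0,0,0],[0,0,0]],
  ],
  jaw=0.0,
  grip_force=30,
)

```text
time_s: 3.6
ee_pos: [498.4, -343.4, 51.3]
orientation: [-0.826, -3.031, -0.0]
ft_force: [0.3, -0.5, 1.0]
opening: 33.5
finger_force: 0.0
```

>>> apply_moves(
  deltas=[
    [[0,0,0],[0,0,0]],
    [[0,0,0],[0,0,0]],
    [[0,0,0],[0,0,0]],
    [[0,0,0],[0,0,0]],
    [[0,0,0],[0,0,0]],
  ],
)

```text
time_s: 4.1
ee_pos: [498.5, -343.4, 51.4]
orientation: [0.826, 3.031, 0.0]
ft_force: [-0.4, 0.0, -0.3]
opening: 11.8
finger_force: 30.0
```

>>> apply_moves(
  deltas=[
    [[0,0,0],[0,0,-6]],
    [[0,0,0],[0,0,-12]],
    [[0,0,0],[0,0,-18]],
    [[0,0,0],[0,0,-24]],
    [[0,0,0],[0,0,-30]],
    [[0,0,0],[0,0,-34]],
    [[0,0,0],[0,0,-36]],
    [[0,0,0],[0,0,-36]],
  ],
)

```text
time_s: 4.9
ee_pos: [498.4, -343.8, 51.4]
orientation: [0.151, -3.138, 0.001]
ft_force: [0.6, -0.5, -0.7]
opening: 11.6
finger_force: 30.0
```

```bash
python3 - <<'E'
from h import *
o=sensors.get_obs(); print(o["time_s"],o["ee_pos"],o["orientation"],o["joint_pos"],o["ft_force"],o["wrist_torque"])
E
```

```text
4.9 [ 498.3706 -343.806    51.4169] [ 0.1514 -3.1378  0.001 ] [-0.7464  0.4324  1.5898 -0.0006  1.1191 -2.4134] [ 0.612  -0.5242 -0.6645] [-0.1459  0.062   0.0132]
```

>>> apply_moves(
  deltas=[
    [[0,0,0],[0,0,-2]],
    [[0,0,0],[0,0,-4]],
    [[0,0,0],[0,0,-4]],
  ],
)

```text
time_s: 5.2
ee_pos: [498.3, -343.9, 51.4]
orientation: [0.259, -3.131, 0.001]
ft_force: [-0.4, -1.4, -1.2]
opening: 11.8
finger_force: 30.0
```

```bash
cat > s.py <<'E'
from h import *
o=sensors.get_obs(); print(o["time_s"],o["ee_pos"],o["orientation"],o["joint_pos"],o["ft_force"],o["wrist_torque"])
R=Ro.from_rotvec(o["orientation"]).as_matrix(); print("yaw",np.arctan2(R[1,0],R[0,0]), "z",R[:,2])
E
python3 s.py
```

```text
5.2 [ 498.3475 -343.8753   51.3812] [ 0.2591 -3.1308  0.001 ] [-0.7466  0.4324  1.5897 -0.0006  1.119  -2.4823] [-0.4032 -1.447  -1.1921] [-0.2599  0.0116 -0.0717]
yaw -2.976448610596771 z [-0.     -0.0006 -1.    ]
```

>>> apply_moves(
  deltas=[
    [[0,0,0],[0,0,-1.5]],
    [[0,0,0],[0,0,-3]],
    [[0,0,0],[0,0,-3]],
  ],
)

```text
time_s: 5.5
ee_pos: [498.4, -343.8, 51.4]
orientation: [-0.342, 3.123, -0.001]
ft_force: [0.6, -2.6, -1.1]
opening: 12.4
finger_force: 30.6
```

```bash
python3 s.py
```

```text
5.5 [ 498.3806 -343.8297   51.4218] [-0.3418  3.1228 -0.0007] [-0.7466  0.4323  1.5898 -0.0002  1.1191 -2.5353] [ 0.5885 -2.5686 -1.107 ] [-0.4374  0.1089 -0.5481]
yaw -2.923579538519088 z [ 0.0002 -0.0004 -1.    ]
```

>>> apply_moves(
  deltas=[
    [[0,0,0],[0,0,0]],
    [[0,0,0],[0,0,0]],
    [[0,0,0],[0,0,0]],
    [[0,0,0],[0,0,0]],
    [[0,0,-0.04],[0,0,0]],
    [[0,0,-0.09],[0,0,0]],
    [[0,0,-0.14],[0,0,0]],
    [[0,0,-0.16],[0,0,0]],
    [[0,0,-0.16],[0,0,0]],
  ],
  jaw=0.094,
)

```text
time_s: 6.4
ee_pos: [500.8, -345.3, 216.8]
orientation: [-0.343, 3.116, -0.012]
ft_force: [0.2, 1.1, -0.0]
opening: 80.9
finger_force: 0.0
```

```bash
python3 s.py;python3 - <<'E'
from h import *
o=sensors.get_obs()
im=viewer.capture("wrist")[:,:,::-1]; C=cam("wrist",o)
u,v=proj(C,[498,-343,44]).astype(int); print(u,v)
cv2.imwrite("pics/w2.png",cv2.resize(im[v-85:v+85,u-85:u+85],None,fx=3.4,fy=3.4,interpolation=cv2.INTER_CUBIC))
E
```

```text
6.4 [ 500.8475 -345.3432  216.8108] [-0.3426  3.1161 -0.0117] [-0.7459  0.2612  1.4512  0.0001  1.4193 -2.5357] [ 0.204   1.1332 -0.0479] [-0.016   0.0539 -0.0509]
yaw -2.9225785368353296 z [ 0.0074 -0.0067 -1.    ]
324 213
```

View pics/w2.png

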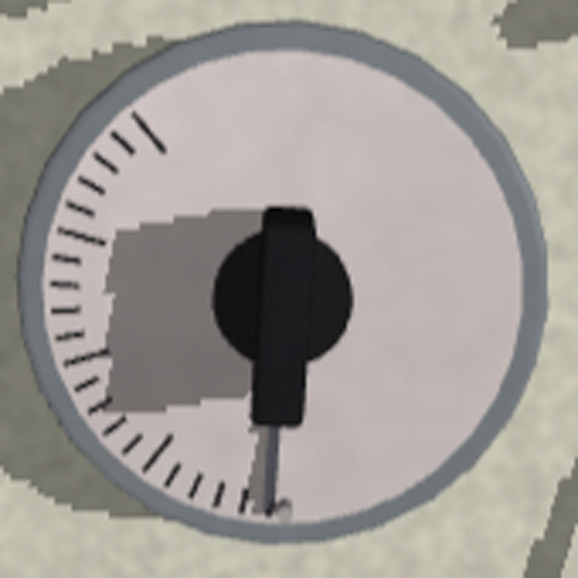

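The pointer now lies against the pin at the zero tick (about 275,510), so the dial is home. Next I'll view the plate and bridge.

>>> apply_moves(
  deltas=[
    [[-0.215,0.326,-0.083],[0,0,20]],
    [[-0.215,0.326,-0.083],[0,0,20]],
    [[-0.215,0.326,-0.083],[0,0,20]],
    [[-0.215,0.326,-0.083],[0,0,20]],
    [[-0.215,0.326,-0.083],[0,0,20]],
    [[-0.215,0.326,-0.083],[0,0,20]],
    [[-0.215,0.326,-0.083],[0,0,20]],
    [[-0.215,0.326,-0.083],[0,0,20]],
    [[-0.215,0.326,-0.083],[0,0,20]],
    [[-0.215,0.326,-0.083],[0,0,20]],
    [[-0.215,0.326,-0.083],[0,0,20]],
  ],
)

```text
time_s: 7.55
ee_pos: [636.4, 20.6, 291.7]
orientation: [-0.205, -3.13, 0.001]
ft_force: [-0.7, -0.4, -0.2]
opening: 94.0
finger_force: 0.0
```

```bash
python3 s.py;python3 - <<'E'
from h import *
import pickle
o=sensors.get_obs()
im=viewer.capture("wrist")[:,:,::-1]; C=cam("wrist",o); pickle.dump(C,open("C3.pkl","wb"))
cv2.imwrite("pics/w3.png",im); cv2.imwrite("pics/w3v.png",cv2.resize(im,(800,600),interpolation=cv2.INTER_CUBIC))
E
```

```text
7.55 [636.3772  20.6145 291.6958] [-0.2055 -3.1302  0.0008] [-0.103   0.2925  1.2598 -0.0007  1.5939 -1.5428] [-0.7269 -0.4076 -0.2246] [-0.0073 -0.0421  0.004 ]
yaw 3.0104870991612964 z [-0.0047 -0.0002 -1.    ]
```

View pics/w3v.png

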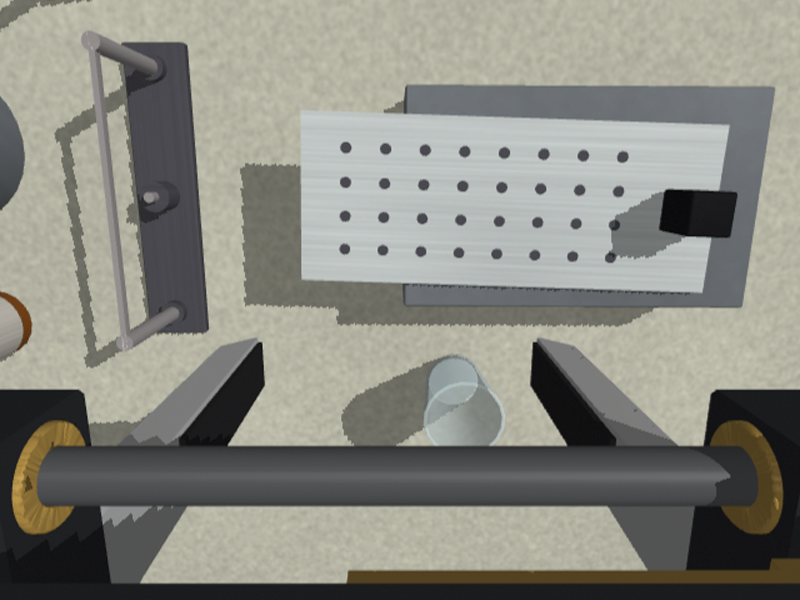

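The wrist view (800-scale) shows plate corners at (300,110), (729,125), (702,292) and (301,279), and block corners at (405,86), (775,87), (743,306) and (404,306). The bridge bar runs from (95,48) to (124,340), and the grip is at about (700,213).

```bash
cat > fit.py <<'E'
from h import *
from scipy.optimize import least_squares
def fit(P,L,W):
    # P: outerA(+? ) points with local sign coords ; returns centre, angle of +x
    loc=np.array(P["loc"])*[L/2,W/2]; q=np.array(P["xy"])
    f=lambda p:((np.c_[np.cos(p[2])*loc[:,0]-np.sin(p[2])*loc[:,1],np.sin(p[2])*loc[:,0]+np.cos(p[2])*loc[:,1]]+p[:2])-q).ravel()
    r=least_squares(f,[*q.mean(0),-1.7]); return r.x,r.fun.reshape(-1,2)
E
python3 - <<'E'
from fit import *
import pickle
C=pickle.load(open("C3.pkl","rb")); b=lambda uv,z: back(C,np.array(uv)/1.25,z)[:2]
# image left=outer(+x); world: image up = -world x ; plate +y = z cross x
loc=[[1,-1],[1,1],[-1,-1],[-1,1]]
pl=[b(p,76) for p in [(300,110),(301,279),(729,125),(702,292)]]
bl=[b(p,70) for p in [(405,86),(404,306),(775,87),(743,306)]]
d=lambda a,c:np.hypot(*(a-c))
for n,q,L,W in [("plate",pl,300,120),("block",bl,260,160)]:
    print(n,"sizes",d(q[0],q[1]),d(q[2],q[3]),d(q[0],q[2]),d(q[1],q[3]))
    x,r=fit({"loc":loc,"xy":q},L,W); print(x); print(r)
    e=np.array([np.cos(x[2]),np.sin(x[2])])
    if n=="plate": P=x; end=x[:2]+150*e; print("end",end,"grip",x[:2]-125*e)
    else: B=x; be=x[:2]+130*e; eb=e; print("edge",be)
A=b((95,46),100);D=b((124,342),100); print("bar",A,D,d(A,D),"ang",np.arctan2(*(D-A)[::-1])-np.pi/2-0)
m=(A+D)/2; n=np.array([-eb[1],eb[0]])
for q in (A,D,m,end): print("out,lat",(q-be)@eb,(q-be)@n)
# base corners z=10
print([b(p,10) for p in [(186,43),(208,331)]], [( (b(p,10)-be)@eb).round(1) for p in [(186,43),(208,331)]])
print("grip top ctr",b((703,213),116))
E
```

```text
plate sizes 119.58189517430712 119.41368852552826 299.37130115703695 299.62373473545694
[604.8331 104.4534  -1.7353]
[[-0.2497 -0.2625]
 [ 0.1788 -0.2351]
 [-0.2411  0.3734]
 [ 0.312   0.1242]]
end [580.2634 -43.5207] grip [625.3079 227.7651]
block sizes 158.23430688946902 157.46425526493366 258.3743099886979 258.80233261619975
[609.9803 158.749   -1.7032]
[[-0.9368 -0.6333]
 [ 0.8255 -0.7763]
 [-1.179   1.0394]
 [ 1.2903  0.3702]]
edge [592.8173  29.8869]
bar [ 469.1459 -152.4912] [ 664.0229 -182.083 ] 197.1109702644172 ang -1.7214937441066498
out,lat 197.10918867399496 -98.51070284646836
out,lat 200.71365425297336 98.56730817066648
out,lat 198.91142146348415 0.028302662099086197
out,lat 74.42247006833337 -2.7525188574455646
[array([ 451.2471, -124.4475]), array([ 685.9095, -156.6173])] [np.float64(171.7), np.float64(172.6)]
grip top ctr [623.6982 221.7184]
```

>>> apply_moves(
  deltas=[
    [[0.038,0.204,0.13],[0,0,1.9]],
    [[0.038,0.204,0.13],[0,0,1.9]],
    [[0.038,0.204,0.13],[0,0,1.9]],
    [[0.038,0.204,0.13],[0,0,1.9]],
    [[0.038,0.204,0.13],[0,0,1.9]],
    [[0.038,0.204,0.13],[0,0,1.9]],
    [[0.038,0.204,0.13],[0,0,1.9]],
    [[0.038,0.204,0.13],[0,0,1.9]],
  ],
)

```text
time_s: 8.4
ee_pos: [627.5, 226.6, 165.3]
orientation: [0.26, 3.129, -0.0]
ft_force: [-1.3, -0.3, 0.3]
opening: 93.9
finger_force: 0.0
```

```bash
python3 s.py; python3 -c "
from h import *
o=sensors.get_obs();print(move(o,[625.3,227.8,82]))"
```

```text
8.4 [627.4574 226.5781 165.299 ] [ 0.2604  3.1294 -0.0004] [ 0.2173  0.4291  1.3371 -0.0007  1.3741 -1.1873] [-1.2869 -0.2844  0.3193] [ 0.0382 -0.0076  0.0016]
yaw 2.975580853150986 z [ 0.0014 -0.0004 -1.    ]
[0.0024 0.0009 0.0833]
```

>>> apply_moves(
  deltas=[
    [[0.002,0.001,0.04],[0,0,0]],
    [[0.002,0.001,0.07],[0,0,0]],
    [[0.002,0.001,0.082],[0,0,0]],
    [[0.002,0.001,0.082],[0,0,0]],
    [[0.002,0.001,0.082],[0,0,0]],
  ],
  jaw=0.05,
)

```text
time_s: 8.9
ee_pos: [626.3, 229.2, 84.3]
orientation: [0.259, 3.128, 0.001]
ft_force: [-0.0, 0.3, -0.3]
opening: 57.2
finger_force: 0.0
```

```bash
python3 s.py; python3 -c "
from h import *
o=sensors.get_obs();print(move(o,[625.3,227.8,82]))
im=viewer.capture('top')[:,:,::-1]
C=cam('top')
print(proj(C,[580.3,-43.5,76]),proj(C,[625.3,227.8,116]),proj(C,o['ee_pos']))"
```

```text
8.9 [626.3044 229.2487  84.3389] [0.2586 3.1281 0.0013] [ 0.2213  0.5055  1.4037 -0.0001  1.2295 -1.1845] [-0.0486  0.2942 -0.2782] [-0.0018 -0.0173 -0.0215]
yaw 2.976604531624041 z [ 0.0028  0.0006 -1.    ]
[ 0.0008 -0.0016  0.0023]
[268.5098 224.221 ] [161.5783 201.8763] [164.9913 203.4748]
```

>>> apply_moves(
  deltas=[
    [[0.001,-0.001,0.001],[0,0,0]],
    [[0.001,-0.001,0.001],[0,0,0]],
    [[0.001,-0.001,0.001],[0,0,0]],
    [[0.001,-0.001,0.001],[0,0,0]],
    [[0.001,-0.001,0.001],[0,0,0]],
    [[0.001,-0.001,0.001],[0,0,0]],
    [[0.001,-0.001,0.001],[0,0,0]],
    [[0.001,-0.001,0.001],[0,0,0]],
  ],
  jaw=0.0,
  grip_force=35,
)

```text
time_s: 9.75
ee_pos: [624.0, 229.2, 82.5]
orientation: [0.256, 3.13, 0.0]
ft_force: [-0.8, -0.4, 5.9]
opening: 30.1
finger_force: 35.0
```

```bash
python3 s.py; python3 -c "
from h import *
o=sensors.get_obs();print(o['opening'],o['finger_force'],move(o,[603,106.2,o['ee_pos'][2]]))"
```

```text
9.75 [624.0384 229.1982  82.4596] [0.2564 3.1299 0.0003] [ 0.2221  0.5046  1.4093 -0.0002  1.2265 -1.1852] [-0.7791 -0.3803  5.9092] [-0.1571  0.2227  0.0188]
yaw 2.9781069910174245 z [ 0.0012  0.0001 -1.    ]
30.132850403152894 35.00113606452942 [ 0.0007 -0.1248 -0.    ]
```

>>> apply_moves(
  deltas=[
    [[0,-0.005,0],[0,0,-0.2]],
    [[0,-0.014,0],[0,0,-0.4]],
    [[0,-0.024,0],[0,0,-0.6]],
    [[0.001,-0.034,0],[0,0,-0.8]],
    [[0.001,-0.044,0],[0,0,-1.0]],
    [[0.001,-0.054,0.0005],[0,0,-1.2]],
    [[0.001,-0.064,0.0005],[0,0,-1.4]],
    [[0.001,-0.074,0.0005],[0,0,-1.5]],
    [[0.002,-0.084,0.0005],[0,0,-1.6]],
    [[0.002,-0.094,0.0005],[0,0,-1.7]],
    [[0.002,-0.103,0.0005],[0,0,-1.85]],
    [[0.002,-0.108,0.0005],[0,0,-1.85]],
    [[0.002,-0.11,0.0005],[0,0,-1.85]],
    [[0.002,-0.11,0.0005],[0,0,-1.85]],
    [[0.002,-0.11,0.0005],[0,0,-1.85]],
  ],
)

```text
time_s: 11.25
ee_pos: [605.4, 123.0, 82.7]
orientation: [0.206, 3.131, 0.006]
ft_force: [0.5, 5.4, 6.9]
opening: 29.7
finger_force: 35.0
```

```bash
python3 s.py; python3 - <<'E'
from h import *
o=sensors.get_obs();print(o['opening'],o['finger_force'])
t=viewer.capture('top')[:,:,::-1]; s=viewer.capture('side')[:,:,::-1]
w=viewer.capture('wrist')[:,:,::-1]
cv2.imwrite("pics/t4.png",t);cv2.imwrite("pics/s4.png",s);cv2.imwrite("pics/w4.png",w)
a=cv2.resize(t[165:295,195:345],None,fx=4,fy=4,interpolation=cv2.INTER_CUBIC) #520x600
cv2.imwrite("pics/t4c.png",a)
b=cv2.resize(s[170:285,290:410],None,fx=5,fy=5,interpolation=cv2.INTER_CUBIC)
cv2.imwrite("pics/s4c.png",b)
E
```

```text
11.25 [605.3537 123.0062  82.7441] [0.2062 3.1308 0.0065] [ 0.0584  0.4124  1.5437  0.0039  1.181  -1.3823] [0.5262 5.3643 6.8526] [ 0.7321  0.1367 -0.1457]
yaw 3.010031680741312 z [ 0.0042  0.0039 -1.    ]
29.691485922795838 35.00629663467407
```

View pics/t4c.png

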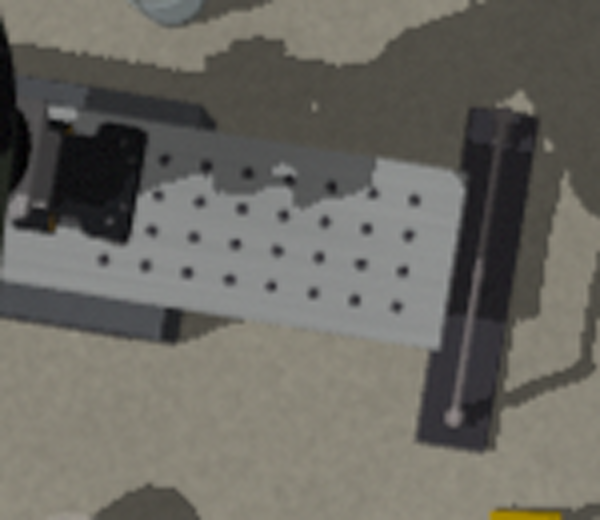

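View pics/s4c.png

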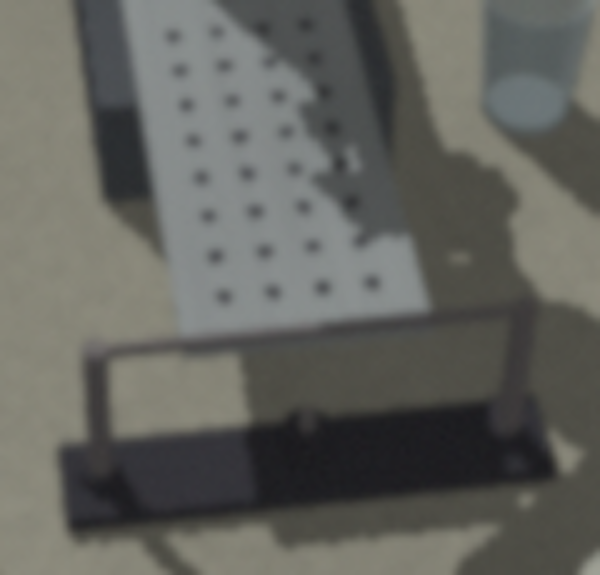

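In the top crop, the plate's end edge runs from (465,170) to (438,348) and the bar from (507,112) to (455,415). The side crop shows the plate end at (180,335)–(430,308), just inside and behind the bar.

```bash
python3 - <<'E'
from h import *
eb=np.array([np.cos(-1.703),np.sin(-1.703)]);n=np.array([-eb[1],eb[0]])
C=cam('top'); S=cam('side')
T=lambda u,v,z: back(C,(195+u/4-.375,165+v/4-.375),z)[:2]
D=lambda u,v,z: back(S,(290+u/5-.4,170+v/5-.4),z)[:2]
for nm,f,pe,br in [("top",T,[(465,170),(438,348)],[(507,112),(455,415)]),("side",D,[(182,337),(430,309)],[(95,345),(530,303)])]:
    p=[f(*q,76) for q in pe]; b=[f(*q,100) for q in br]
    print(nm,"plate w",np.hypot(*(p[0]-p[1])),[ (q@eb).round(1) for q in p],[ (q@n).round(1) for q in p])
    print("  bar",[ (q@eb).round(1) for q in b],[ (q@n).round(1) for q in b])
be=np.array([592.8,29.9]); print("block edge",be@eb,be@n)
# plate long edges in top for angle, block edges
E
```

```text
top plate w 120.08571088708655 [np.float64(70.2), np.float64(71.5)] [np.float64(644.3), np.float64(524.2)]
  bar [np.float64(91.7), np.float64(89.8)] [np.float64(682.9), np.float64(482.0)]
side plate w 119.51994174248489 [np.float64(65.4), np.float64(63.7)] [np.float64(525.7), np.float64(645.2)]
  bar [np.float64(87.0), np.float64(88.7)] [np.float64(483.2), np.float64(685.7)]
block edge -107.78133363694302 583.6857323247176
```

```bash
cat > prof.py <<'E'
from h import *
import sys
eb=np.array([np.cos(-1.703),np.sin(-1.703)]);n=np.array([-eb[1],eb[0]])
def sample(im,C,lat,s,z):
    P=[proj(C,[*(a*eb+lat*n),z]) for a in s]; P=np.float32(P)
    return cv2.remap(im,P[None,:,0],P[None,:,1],cv2.INTER_LINEAR)[0].astype(float)
def run(f,name,e0,bar0=89):
    im=cv2.GaussianBlur(cv2.cvtColor(cv2.imread(f),cv2.COLOR_BGR2GRAY),(0,0),0.5); C=cam(name)
    s=np.arange(e0-15,e0+15,.25); 
    for lat in range(535,640,10):
        g=np.gradient(sample(im,C,lat,s,76)); w=np.where(-g>0.3*max(-g),-g,0)
        i=np.argmax(w); sl=slice(max(0,i-16),i+17); ed=(s[sl]*w[sl]).sum()/w[sl].sum()
        sb=np.arange(bar0-12,bar0+12,.25); p=sample(im,C,lat,sb,98); 
        w2=np.clip(p-np.percentile(p,60),0,None); j=np.argmax(w2); sl=slice(max(0,j-12),j+13)
        print(name,lat,"edge %.1f (%.0f)"%(ed,max(-g)*4),"bar %.1f (%.0f)"%((sb[sl]*w2[sl]).sum()/w2[sl].sum(),max(w2)))
if __name__=="__main__":
    run(sys.argv[1],sys.argv[2],float(sys.argv[3]))
E
python3 prof.py pics/t4.png top 71; python3 prof.py pics/s4.png side 66;  python3 prof.py pics/top0.png top -33|cut -c1-26;  python3 prof.py pics/side0.png side -36|cut -c1-26
```

```text
top 535 edge 71.7 (16) bar 88.8 (32)
top 545 edge 72.0 (18) bar 89.1 (35)
top 555 edge 72.1 (20) bar 89.6 (44)
top 565 edge 72.3 (20) bar 89.0 (51)
top 575 edge 72.2 (20) bar 89.4 (51)
top 585 edge 71.9 (18) bar 88.8 (31)
top 595 edge 72.4 (22) bar 89.3 (22)
top 605 edge 72.2 (20) bar 89.6 (23)
top 615 edge 72.5 (20) bar 89.2 (20)
top 625 edge 72.1 (20) bar 89.4 (22)
top 635 edge 70.6 (16) bar 89.9 (21)
side 535 edge 67.0 (8) bar 78.5 (28)
side 545 edge 65.7 (8) bar 78.5 (31)
side 555 edge 66.5 (8) bar 78.5 (30)
side 565 edge 66.0 (8) bar 78.5 (32)
side 575 edge 66.3 (8) bar 78.5 (30)
side 585 edge 67.1 (8) bar 78.5 (33)
side 595 edge 63.6 (8) bar 78.5 (44)
side 605 edge 63.9 (8) bar 78.5 (46)
side 615 edge 63.4 (8) bar 78.5 (45)
side 625 edge 65.6 (10) bar 78.5 (45)
side 635 edge 62.9 (8) bar 78.5 (42)
top 535 edge -37.7 (10) ba
top 545 edge -38.4 (6) bar
top 555 edge -36.5 (12) ba
top 565 edge -36.5 (12) ba
top 575 edge -36.1 (10) ba
top 585 edge -35.7 (12) ba
top 595 edge -34.9 (14) ba
top 605 edge -35.2 (12) ba
top 615 edge -35.2 (10) ba
top 625 edge -34.8 (12) ba
top 635 edge -34.3 (12) ba
side 535 edge -36.7 (6) ba
side 545 edge -36.6 (6) ba
side 555 edge -37.3 (6) ba
side 565 edge -36.0 (6) ba
side 575 edge -35.9 (6) ba
side 585 edge -35.6 (6) ba
side 595 edge -35.3 (6) ba
side 605 edge -32.5 (8) ba
side 615 edge -34.9 (6) ba
side 625 edge -34.8 (6) ba
side 635 edge -33.7 (6) ba
```

>>> apply_moves(
  deltas=[
    [[0,-0.003,0.0003],[0,0,0]],
    [[0,-0.007,0.0005],[0,0,0]],
    [[0,-0.011,0.0005],[0,0,0]],
    [[0,-0.014,0.0005],[0,0,0]],
    [[0,-0.016,0.0005],[0,0,0]],
    [[0,-0.017,0.0005],[0,0,0]],
    [[0,-0.017,0.0005],[0,0,0]],
    [[0,-0.017,0.0005],[0,0,0]],
    [[0,-0.017,0.0005],[0,0,0]],
  ],
)

```text
time_s: 12.3
ee_pos: [603.5, 107.1, 82.8]
orientation: [0.206, 3.13, 0.009]
ft_force: [1.1, 7.6, 9.0]
opening: 29.5
finger_force: 35.0
```

```bash
python3 s.py; python3 - <<'E'
from h import *
a=sensors.get_obs()["ee_pos"]
t=viewer.capture('top')[:,:,::-1]; s=viewer.capture('side')[:,:,::-1]
cv2.imwrite("pics/t5.png",t);cv2.imwrite("pics/s5.png",s)
eb=np.array([np.cos(-1.703),np.sin(-1.703)])
for k in range(4): viewer.capture('top'); print(((sensors.get_obs()["ee_pos"]-[605.35,123.0,0])[:2]@eb).round(2),end=" ")
A=cv2.resize(t[185:285,270:345],None,fx=5,fy=5,interpolation=cv2.INTER_CUBIC)
B=cv2.resize(s[200:300,300:410],None,fx=3.8,fy=5,interpolation=cv2.INTER_CUBIC)
cv2.imwrite("pics/c5.png",np.hstack([A,B])[:,:800])
E
python3 prof.py pics/t5.png top 87
```

```text
12.3 [603.5231 107.0904  82.8314] [0.2063 3.13   0.009 ] [ 0.0315  0.4026  1.5575  0.0057  1.1762 -1.4098] [1.1381 7.5916 8.9833] [ 1.2058  0.1651 -0.1761]
yaw 3.009943054947715 z [ 0.0051  0.0054 -1.    ]
16.02 16.03 15.99 15.99 top 535 edge 89.5 (14) bar 78.5 (12)
top 545 edge 90.1 (14) bar 78.5 (11)
top 555 edge 90.3 (14) bar 79.0 (13)
top 565 edge 89.9 (16) bar 78.5 (12)
top 575 edge 90.5 (14) bar 78.5 (12)
top 585 edge 89.4 (16) bar 78.5 (13)
top 595 edge 88.0 (16) bar 78.5 (22)
top 605 edge 87.3 (16) bar 78.5 (30)
top 615 edge 87.7 (16) bar 78.5 (20)
top 625 edge 86.8 (14) bar 78.5 (24)
top 635 edge 84.3 (10) bar 78.5 (57)
```

View pics/c5.png

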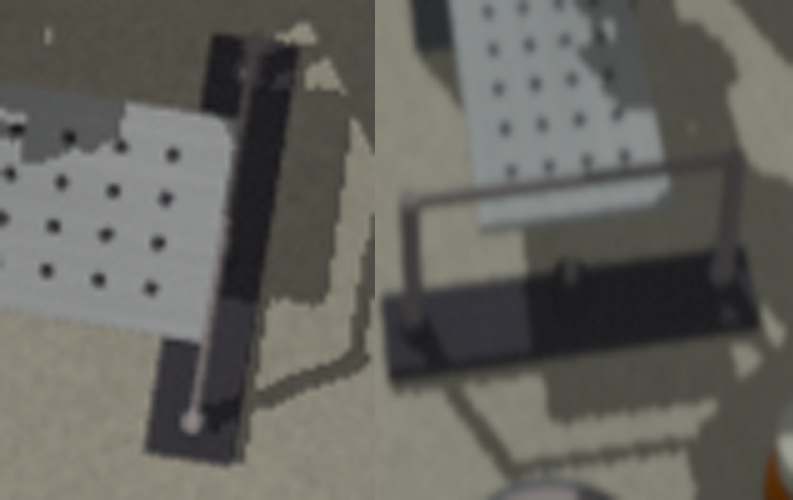

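Moved 16.0 mm, so about 1 mm is left. The top crop shows the plate's edge running along the bar. The tool leans slightly from drag (≈0.3°), so I'll correct that with the last millimetre.

>>> apply_moves(
  deltas=[
    [[0,-0.0005,0.0003],[0.1,0,0]],
    [[0,-0.001,0.0005],[0.2,0,0]],
    [[0,-0.0013,0.0005],[0.3,0,0]],
    [[0,-0.0013,0.0005],[0.3,0,0]],
    [[0,-0.0013,0.0005],[0.3,0,0]],
  ],
)

```text
time_s: 13.1
ee_pos: [603.4, 106.2, 82.5]
orientation: [0.206, 3.13, 0.002]
ft_force: [-0.2, 7.9, 9.1]
opening: 29.7
finger_force: 35.0
```

```bash
python3 s.py; cat > av.py <<'E'
from h import *
eb=np.array([np.cos(-1.703),np.sin(-1.703)]);L=[]
for k in range(4): viewer.capture('top'); o=sensors.get_obs(); L.append([(o["ee_pos"]-[605.35,123.0,0])[:2]@eb,o["ee_pos"][2],*Ro.from_rotvec(o["orientation"]).as_matrix()[:2,2],*o["ft_force"]])
print(np.mean(L,0))
E
python3 av.py
```

```text
13.1 [603.4349 106.2347  82.4803] [0.2064 3.1302 0.002 ] [ 0.0327  0.4034  1.5572  0.0009  1.1764 -1.4068] [-0.2489  7.8699  9.0689] [ 1.427   0.2586 -0.13  ]
yaw 3.009879141923198 z [ 0.0046  0.001  -1.    ]
[16.872  82.4865  0.0047  0.001   0.852   8.1449  8.6804]
```

```bash
python3 -c "
from workcell import ctrl
print(ctrl.close_job())"
```

```text
the job is handed in; nothing more can be done
None
```

The job is handed in: the reset knob is home against the zero stop, and the plate is out with its outer edge under the bar by my measurements (within about 1 mm). It is level, square to the block and still gripped; the judge's result was not shown.

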